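# Take the quick-thread nut off the saw-blade post

### The arm

A 6-joint arm with a two-finger parallel gripper is mounted at the origin on the work surface. World frame = base frame: x ahead of the robot, y to its left, z up, the work surface at z = 0. Lengths are in m, angles in rad, forces in N, time in s.
With the tool pointing down it reaches from about 0.425 to 0.925 m from the base axis. Payload 12.5 kg.
Tool frame: the origin (TCP) lies between the finger pads; the fingertips stand 25 mm ahead of it and the grasp point (between the pads) lies 6 mm ahead of it; z points along the fingers, y is the line along which they close (so a half turn about z gives the same grasp; the last joint's range is limited). The gripper opens to 85 mm and grips with 20 to 120 N. Pads are 22 mm wide; open, the fingers measure 114 mm over their backs; the gripper's body (76 mm by 85 mm) begins 54 mm behind the grasp point. The pads swing forward as they close: fully open they stand 13 mm farther back than shut.
Start: joints at [-1.374, 0.491, 1.559, -0, 1.092, -0.106], TCP at [0.186, -0.597, 0.256] pointing down, gripper open.
Joint ranges: [-3.1, 3.1], [-0.84, 2.19], [0.05, 2.79], [-1.13, 4.28], [0.06, 2.93], [-2.69, 2.69]. Speed limits (rad/s): [2.22, 2.22, 2.79, 3.14, 3.14, 3.14].

### API

Orientations are given as a unit quaternion [x, y, z, w].
In Python, from station import get_obs, eyes, order gives the robot as it stands. The module is installed in compiled form; this text tells all that it offers.
- The arm moves only by the tool send_rows, never from a script. Its argument "plan" is one flat list of numbers, 4 for each row, row after row: the shift along the tool's x, y, z in mm, then the turn about the tool's z in rad. A call has 1 to 8 rows; each row shifts and turns the commanded pose from where the row before left it, along the tool's axes as they then stand; what a row does not reach is not made up. A row lasts 1/10 s, in which the tool goes at most 50 mm and 8.59 degrees, less where a joint would pass 70% of its speed; a pose out of reach is approached as far as the arm can. A call with a gripper value outside its range is refused whole. "gripper" is the closure in counts, from 0 (fully open) to 255 (shut), set as the call begins (left out, the last holds). The fingers move at their own pace and stop on an object; "grip_force" is the grip in N (left out, the last holds). Time passes only in rows, so rows that do not move let the fingers close. It gives the time, the measured TCP pose, the force, the opening and the grip force at its end, in the units of the state.
- get_obs(): the state, without advancing time (a new reading comes with each control period).
- eyes.read_camera(name): name is "scene" or "top"; returns the picture (420x560x3 uint8, blue, green, red); there is no depth.
- eyes.camera_model(name): a dict with "fx", "fy", "cx", "cy" (pixels), "D" ([k1, k2, p1, p2, k3] as OpenCV has them; the pictures are not rectified), "camera_from_world" (4x4, takes a point from world to camera coordinates). Camera axes: x right, y down, z forward; pixel columns grow to the right and rows downward; lengths in m; the calibration is good to about 2 mm. A picture is of the moment at which its call begins. camera_model takes no time and is no camera call.
- order.close_job(): hands the job in; it is judged then, once.
The state is a dict: "time": time; "qpos": joint angles; "qvel": joint speeds; "effort": joint torques, N m; "eef_pos": TCP position; "ee_rot": TCP orientation; "contact_force": force on the tool from outside, world axes, zero at the start; "moment": the same for the moment, N m; "grip_width": finger opening in m; "grasp_force": force on a finger pad.
Only numpy, scipy, OpenCV 4.12 (cv2) and the standard library are available. Lean on these libraries where they do the work, as an engineer would, in place of code of your own. Each camera call takes 0.05 s, during which the arm holds its last target. There are 200 camera calls.

### The job

Unscrew the yellow knurled nut that holds the toothed steel saw blade on its post (about a quarter turn counter-clockwise, seen from above, frees it), lift it straight up off the stud, and set it down upright on the floor of the red tray without dropping it. Leave the other nut, on the post with the brown grinding disc, alone.

Things in the scene. Friction and masses are not known exactly. Their poses are not given: they have to be found in the camera images.
- saw_nut: The nut to remove: yellow knurled cylinder 50 mm across, 36 mm high, 33 mm bore, 0.12 kg. Origin: centre of its underside; z up; black mark on top at +x. Interrupted right-hand thread: locked as it starts; turned 60 to 105 degrees (80 is best) counter-clockwise from above it lifts straight off, kept at that angle; stops block it clockwise and past 110. Turns easily, no rise needed. Grip any way round.
- saw_stand: Fixed post with the toothed bright steel saw blade (125 mm across): round grey base 110 mm across, stud 31 mm across its threads. Origin: centre of the base's underside, on the bench; z up along the stud. The blade's upper face, where the nut's underside starts, is 40 mm above it, the stud's tip 95 mm: the nut is clear once its underside is there.
- grind_nut: The other nut, same size and look, on an equal fixed post that holds a plain brown grinding disc (125 mm across) with a black centre. To be left where it is. Origin: centre of its underside.
- tray: Fixed open red steel tray, 170 mm (its x) by 140 mm (its y) by 25 mm high, walls and floor 4 mm thick. Origin: centre of its underside, on the bench; its floor's upper face is 4 mm above it.

How it is judged:
On the way:
1. the saw-blade nut is off its stud, above the tip (z of saw_nut in the frame of saw_stand above 0.09 m), for 0.1 s.
At the end, for the whole second after the job is handed in: The saw-blade nut stands upright (within 10 degrees) and at rest on the tray's floor, inside its walls, and the grinding-disc nut is within 20 mm of where it was (z of saw_nut in the frame of tray below 0.012 m and x of saw_nut in the frame of tray between -0.07 and 0.07 m and y of saw_nut in the frame of tray between -0.055 and 0.055 m and angle between saw_nut's own z axis and vertical below 0.17 rad and linear speed of saw_nut below 0.02 m/s and distance of grind_nut from where it was at the start of the episode below 0.02 m); the robot touches nothing.
It fails at once if the nut is dropped into the tray (falls into it faster than 0.7 m/s, a fall of some 25 mm) (horizontal distance between saw_nut and tray below 0.09 m and z of saw_nut in the frame of tray below 0.05 m and linear speed of saw_nut above 0.7 m/s).
It fails at once if the grinding-disc nut is moved more than 20 mm (distance of grind_nut from where it was at the start of the episode above 0.02 m).
It also fails if it takes over 45 s, if anything falls off the work surface, if the arm or the gripper's body presses on something with over 40 N, if the wrist force passes 120 N, or if a joint passes its speed limit or range.

## Working session

There is one attempt and no reset: what is moved stays moved. The work goes in short steps, Python scripts to look and compute and a tool call to move; the robot and the scene stay as the last step left them, time stands still between calls to the robot, and variables do not carry over. Pictures are saved under pics/ and viewed, at most 10 in all, crops included, and the job is handed in when it is done.

Besides the shell and the picture viewer there is one more tool, called after ">>>" as a command line: name --argument value ..., lists and objects as JSON in quotes. send_rows: Moves the arm, as the interface text tells. Its arguments: {"type":"object","properties":{"plan":{"type":"array","items":{"type":"number"}},"gripper":{"type":"number"},"grip_force":{"type":"number"}},"required":["plan"]}

```bash
mkdir -p pics; cat > h.py <<'E'
import numpy as np, cv2
from station import get_obs, eyes, order
def ray(name,uv):
    m=eyes.camera_model(name);K=np.array([[m['fx'],0,m['cx']],[0,m['fy'],m['cy']],[0,0,1.]])
    n=cv2.undistortPoints(np.array(uv,float).reshape(-1,1,2),K,np.array(m['D'],float)).reshape(-1,2)
    T=np.array(m['camera_from_world']);R=T[:3,:3]
    return -R.T@T[:3,3], np.c_[n,np.ones(len(n))]@R
def onz(name,uv,z):
    o,d=ray(name,uv); return o+d*((z-o[2])/d[:,2])[:,None]
E
python3 - <<'E'
from h import *
a=eyes.read_camera('scene');b=eyes.read_camera('top')
cv2.imwrite('pics/s0.png',a);cv2.imwrite('pics/t0.png',b)
for n,im in(('scene',a),('top',b)):
    print(n,onz(n,[[280,210]],0),ray(n,[[280,210]])[0])
    h=cv2.cvtColor(im,cv2.COLOR_BGR2HSV)
    for c,lo,hi in(('yel',(20,110,80),(35,255,255)),('red',(0,140,60),(8,255,255))):
        m=cv2.inRange(h,lo,hi)
        for k in cv2.findContours(m,0,2)[0]:
            if cv2.contourArea(k)>80: print(c,cv2.contourArea(k),cv2.boundingRect(k),cv2.minAreaRect(k))
print(get_obs())
E
```

```text
scene [[ 0.4871101  -0.01871714  0.        ]] [ 1.34210596 -0.2529798   0.6093442 ]
yel 102.5 (545, 198, 15, 29) ((553.0, 212.0), (12.16421127319336, 29.69498634338379), 10.304845809936523)
yel 352.5 (426, 172, 26, 27) ((437.6153869628906, 185.42306518554688), (24.906747817993164, 24.906747817993164), 11.309932708740234)
yel 359.0 (281, 172, 25, 26) ((293.0, 184.5), (25.0, 24.0), 90.0)
yel 772.0 (479, 109, 74, 43) ((516.0, 128.00001525878906), (21.796871185302734, 77.99603271484375), 66.80140686035156)
yel 1179.5 (389, 47, 52, 43) ((415.4136962890625, 67.79187774658203), (42.39199447631836, 50.01542663574219), 85.91438293457031)
yel 152.5 (103, 45, 63, 20) ((135.0479278564453, 56.577938079833984), (12.641075134277344, 62.967498779296875), 80.21759033203125)
red 703.0 (421, 263, 50, 43) ((445.45416259765625, 283.9060974121094), (57.801212310791016, 14.71898365020752), 37.40536117553711)
red 4122.5 (136, 196, 76, 65) ((172.98622131347656, 227.83450317382812), (59.46056365966797, 77.7305679321289), 85.2363510131836)
red 833.5 (289, 25, 108, 40) ((343.2276306152344, 44.73103332519531), (
[... 1047 characters left out ...]
98438)
{'time': 0.1, 'qpos': array([-1.37359492e+00,  4.91484493e-01,  1.55941532e+00, -2.85732126e-05,
        1.09171492e+00, -1.05557088e-01]), 'qvel': array([-0.00083427, -0.00114415, -0.00147797, -0.00013404, -0.00016463,
        0.00119081]), 'effort': array([ 1.90073690e-03, -6.19444942e+01, -2.62027234e+01, -9.53440667e-05,
        2.90355129e-03, -1.29246263e-05]), 'eef_pos': array([ 0.1863506 , -0.59637249,  0.25578612]), 'ee_rot': array([ 9.88562902e-01,  1.50808246e-01, -3.60703306e-05, -5.09923823e-04]), 'contact_force': array([-0.30047299, -0.07903721,  0.12260415]), 'moment': array([-0.00443834, -0.00562411,  0.00833259]), 'grasp_force': 0.0, 'grip_width': 0.08526864658998125}
```

View pics/s0.png

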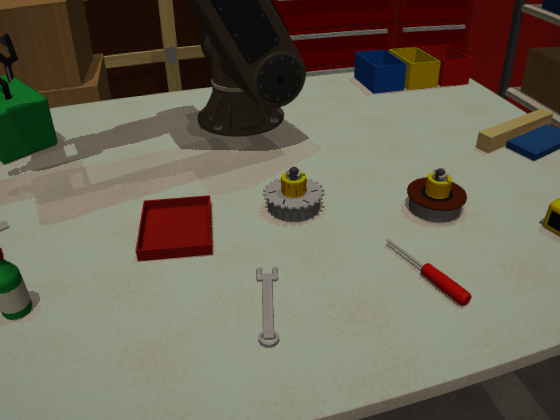

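View pics/t0.png

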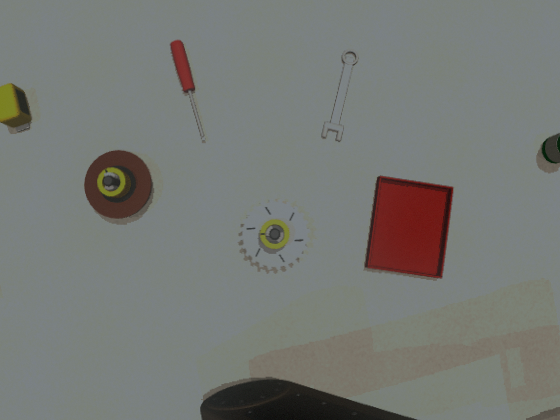

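The top view shows the saw blade nut at about (274,234), the tray centred at about (410,227), and the grinding nut at (111,181). The scene view agrees, with the saw nut at (293,184). Now I'll work out positions.

```bash
cat >> h.py <<'E'
def tri(u,v):
    A=[];b=[]
    for n,p in(('top',u),('scene',v)):
        o,d=ray(n,[p]);d=d[0]/np.linalg.norm(d);P=np.eye(3)-np.outer(d,d);A.append(P);b.append(P@o)
    return np.linalg.lstsq(np.vstack(A),np.hstack(b),rcond=None)[0]
def delta(p):
    from scipy.spatial.transform import Rotation as R
    s=get_obs();r=R.from_quat(s['ee_rot']);return r.inv().apply(np.array(p)-s['eef_pos'])*1e3
E
python3 - <<'E'
from h import *
print('saw top',onz('top',[[274,234]],.073),'scene',onz('scene',[[293,184.5]],.06),tri([274,234],[293,184.5]))
print('grind',onz('top',[[111,181.5]],.07))
im=cv2.imread('pics/t0.png');h=cv2.cvtColor(im,cv2.COLOR_BGR2HSV)
k=max(cv2.findContours(cv2.inRange(h,(0,140,60),(8,255,255)),0,2)[0],key=cv2.contourArea)
w=onz('top',k.reshape(-1,2),.025)[:,:2].astype(np.float32);r=cv2.minAreaRect(w);print('tray',r)
p=onz('top',[[274,234]],.073)[0];p[2]=.16;print(delta(p))
E
```

```text
saw top [[0.48345086 0.01052906 0.073     ]] scene [[0.49057507 0.00858882 0.06      ]] [0.48371139 0.01065839 0.05557861]
grind [[0.57486502 0.29717874 0.07      ]]
tray ((0.49724650382995605, -0.23771999776363373), (0.13842520117759705, 0.16828426718711853), 81.59919738769531)
[ 464.53634053 -490.61249945   96.3244538 ]
```

>>> send_rows --plan '[40,-20,0,0,42,-22,0,0,42,-22,0,0,42,-22,0,0,42,-22,0,0,42,-22,0,0,42,-22,0,0,42,-22,0,0]' --gripper 0 --grip_force 60

```text
time: 0.9
eef_pos: [0.4544, -0.3293, 0.2562]
ee_rot: [0.989, 0.151, -0.0, -0.0]
contact_force: [0.6, -0.2, 0.0]
grip_width: 0.0855
grasp_force: 0.0
```

```bash
python3 -c "
from h import *
print(delta([.4845,.0105,.16]),get_obs()['eef_pos'])"
```

```text
[ 130.07740781 -315.30878408   96.20699783] [ 0.45436054 -0.32925923  0.25618123]
```

>>> send_rows --plan '[16,-40,0,0,16,-40,0,0,16,-40,0,0,16,-40,0,0,16,-40,10,0,17,-40,10,0,17,-40,10,0,17,-36,20,0]'

```text
time: 1.7
eef_pos: [0.4843, 0.0117, 0.2066]
ee_rot: [0.989, 0.151, 0.001, 0.0]
contact_force: [0.6, -0.1, -0.6]
grip_width: 0.0856
grasp_force: 0.0
```

>>> send_rows --plan '[0,0,25,0,0,0,20,0,0,0,0,0]'

```text
time: 2.0
eef_pos: [0.4831, 0.0103, 0.1593]
ee_rot: [0.989, 0.151, -0.002, -0.001]
contact_force: [-0.5, -0.2, 0.2]
grip_width: 0.0856
grasp_force: 0.0
```

```bash
python3 -c "
from h import *
a=eyes.read_camera('scene');b=eyes.read_camera('top')
o=np.hstack([cv2.resize(a[110:260,210:390],None,fx=2.2,fy=2.2),cv2.resize(b[150:300,185:365],None,fx=2.2,fy=2.2)])
cv2.imwrite('pics/c1.png',o)
print(delta([.4845,.0105,.07]),get_obs()['eef_pos'])"
```

```text
[ 0.58311675 -0.66681156 91.47771901] [0.48420107 0.00968978 0.16147793]
```

View pics/c1.png

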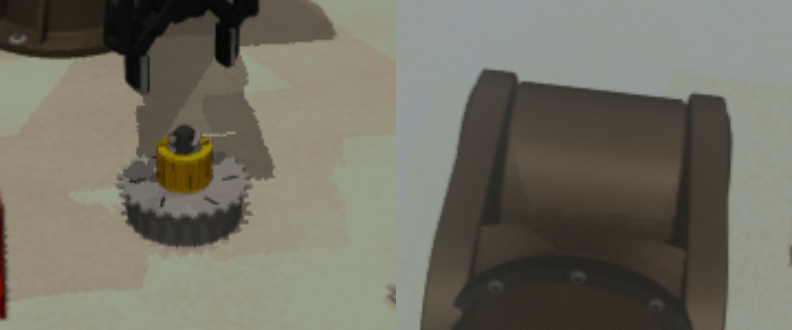

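The fingers in the scene view straddle the nut, which is at crop (185,165), so I descend.

>>> send_rows --plan '[0,0,20,0,0,0,20,0,0,0,20,0,0,0,20,0,0,0,10,0,0,0,0,0]'

```text
time: 2.7
eef_pos: [0.4842, 0.0095, 0.0711]
ee_rot: [0.989, 0.151, -0.0, -0.0]
contact_force: [0.5, 0.1, 0.8]
grip_width: 0.0856
grasp_force: 0.0
```

>>> send_rows --plan '[0,0,0,0,0,0,0,0,0,0,0,0,0,0,0,0,0,0,0,0,0,0,0,0]' --gripper 130 --grip_force 50

```text
time: 3.3
eef_pos: [0.4845, 0.0097, 0.0726]
ee_rot: [0.989, 0.151, 0.001, 0.0]
contact_force: [-2.1, -0.9, 9.9]
grip_width: 0.049
grasp_force: 50.4
```

>>> send_rows --plan '[0,0,-1,0,0,0,0,-0.1,0,0,0,-0.12,0,0,0,-0.12,0,0,0,-0.12,0,0,0,-0.12,0,0,0,-0.12]'

```text
time: 4.0
eef_pos: [0.4843, 0.0098, 0.0726]
ee_rot: [0.876, 0.483, 0.0, 0.0]
contact_force: [-0.7, -0.8, -1.0]
grip_width: 0.0492
grasp_force: 51.8
```

>>> send_rows --plan '[0,0,0,-0.12,0,0,0,-0.12,0,0,0,-0.12,0,0,0,-0.12,0,0,0,-0.12,0,0,0,-0.1,0,0,0,0,0,0,0,0]'

```text
time: 4.8
eef_pos: [0.4842, 0.0098, 0.0726]
ee_rot: [0.66, 0.751, 0.0, 0.0]
contact_force: [-0.3, -0.4, 2.1]
grip_width: 0.0491
grasp_force: 52.2
```

```bash
python3 -c "
from h import *
a=eyes.read_camera('scene');s=get_obs()
cv2.imwrite('pics/c2.png',cv2.resize(a[110:260,210:390],None,fx=3,fy=3))
print(s['contact_force'],s['moment'],s['qpos'],np.arctan2(s['ee_rot'][1],s['ee_rot'][0])*2)"
```

```text
[-1.34208001  0.16742626  3.40697251] [0.00273693 0.16743059 0.01754076] [-1.16247712e-01  5.85593127e-01  2.06599821e+00 -2.13966016e-04
  4.89459774e-01 -2.45398539e-01] 1.7001359696976301
```

View pics/c2.png

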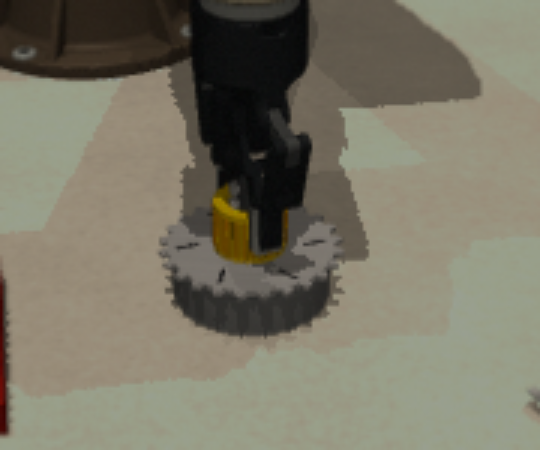

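The nut is gripped and has turned 80°, with the pads on its flanks just above the blade. Next is a gentle lift.

>>> send_rows --plan '[0,0,-3,0,0,0,-4,0,0,0,-5,0,0,0,0,0]'

```text
time: 5.25
eef_pos: [0.4844, 0.0098, 0.085]
ee_rot: [0.659, 0.752, 0.0, 0.0]
contact_force: [0.0, -0.2, -1.4]
grip_width: 0.049
grasp_force: 51.9
```

>>> send_rows --plan '[0,0,-10,0,0,0,-12,0,0,0,-12,0,0,0,-12,0,0,0,-12,0,0,0,-12,0,0,0,-15,0,0,0,-15,0]'

```text
time: 6.05
eef_pos: [0.484, 0.0098, 0.1858]
ee_rot: [0.659, 0.752, 0.0, 0.0]
contact_force: [0.0, -0.5, -2.1]
grip_width: 0.0489
grasp_force: 52.0
```

```bash
python3 -c "
from h import *
a=eyes.read_camera('scene');s=get_obs()
cv2.imwrite('pics/c3.png',cv2.resize(a[60:260,180:420],None,fx=2.2,fy=2.2))
print(s['contact_force'],delta([.497,-.238,.185]))"
```

```text
[ 0.42248859 -0.60063836  2.12162828] [-247.19809317  -20.48666375    2.97061726]
```

View pics/c3.png

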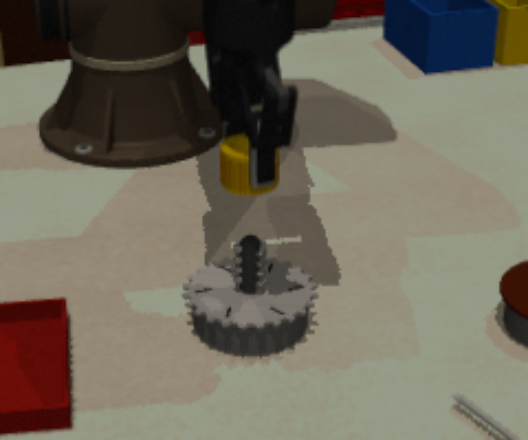

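The nut is clear of the stud. I'll carry it to the tray centre.

>>> send_rows --plan '[-15,-1,0,0,-32,-3,0,0,-40,-3,0,0,-45,-4,0,0,-45,-4,0,0,-40,-3,0,0,-22,-2,0,0,-8,0,0,0]'

```text
time: 6.9
eef_pos: [0.4966, -0.2398, 0.1845]
ee_rot: [0.66, 0.751, -0.0, 0.0]
contact_force: [0.6, 0.5, -2.0]
grip_width: 0.0492
grasp_force: 52.0
```

>>> send_rows --plan '[0,0,20,0,0,0,30,0,0,0,30,0,0,0,25,0,0,0,15,0,0,0,0,0]'

```text
time: 7.5
eef_pos: [0.4961, -0.2365, 0.0628]
ee_rot: [0.659, 0.752, -0.0, -0.002]
contact_force: [-0.0, 0.0, -1.0]
grip_width: 0.0491
grasp_force: 52.1
```

```bash
python3 -c "
from h import *
a=eyes.read_camera('scene');s=get_obs()
cv2.imwrite('pics/c4.png',cv2.resize(a[110:290,90:310],None,fx=2.4,fy=2.4))
print(s['contact_force'],delta([.497,-.238,.037]))"
```

```text
[ 1.33346692 -0.1863361  -1.19839444] [-1.14470487  0.2388106  27.00362804]
```

View pics/c4.png

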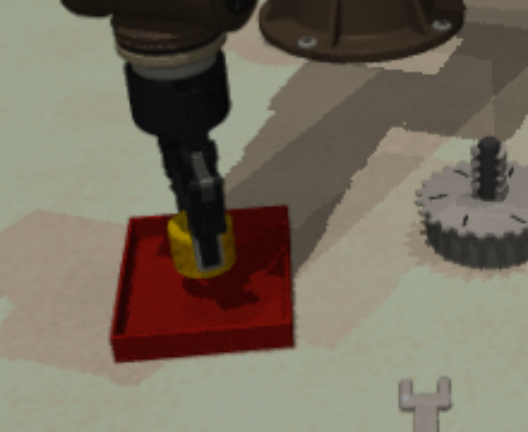

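The nut is held upright over the middle of the tray. I'll lower it until it touches.

>>> send_rows --plan '[0,0,10,0,0,0,8,0,0,0,5,0,0,0,2,0,0,0,1,0,0,0,0,0]'

```text
time: 8.15
eef_pos: [0.4968, -0.2378, 0.0383]
ee_rot: [0.659, 0.752, -0.0, 0.0]
contact_force: [0.4, 0.6, -1.3]
grip_width: 0.049
grasp_force: 52.1
```

>>> send_rows --plan '[0,0,0.5,0,0,0,0.5,0,0,0,0,0]'

```text
time: 8.45
eef_pos: [0.4969, -0.2377, 0.0374]
ee_rot: [0.659, 0.752, -0.0, 0.0]
contact_force: [0.5, 0.0, -2.2]
grip_width: 0.0489
grasp_force: 52.1
```

>>> send_rows --plan '[0,0,0.5,0,0,0,0.5,0,0,0,0,0]'

```text
time: 8.75
eef_pos: [0.4968, -0.2378, 0.0366]
ee_rot: [0.659, 0.752, -0.0, 0.0]
contact_force: [-1.4, -0.2, 4.2]
grip_width: 0.0494
grasp_force: 52.7
```

>>> send_rows --plan '[0,0,0.3,0,0,0,0,0,0,0,0,0]'

```text
time: 9.05
eef_pos: [0.4968, -0.2378, 0.0366]
ee_rot: [0.659, 0.752, -0.0, 0.0]
contact_force: [-2.4, 1.1, 8.2]
grip_width: 0.0493
grasp_force: 53.2
```

It's touching down, so I release.

>>> send_rows --plan '[0,0,0,0,0,0,0,0,0,0,0,0,0,0,0,0,0,0,0,0]' --gripper 30

```text
time: 9.55
eef_pos: [0.4968, -0.2377, 0.0359]
ee_rot: [0.659, 0.752, -0.0, -0.0]
contact_force: [0.1, -0.2, -0.9]
grip_width: 0.0756
grasp_force: 0.0
```

>>> send_rows --plan '[0,0,-5,0,0,0,-10,0,0,0,-20,0,0,0,-30,0,0,0,-30,0,0,0,-30,0,0,0,0,0,0,0,0,0]'

```text
time: 10.35
eef_pos: [0.4968, -0.2377, 0.162]
ee_rot: [0.659, 0.752, 0.0, 0.001]
contact_force: [0.2, 0.1, -0.8]
grip_width: 0.0757
grasp_force: 0.0
```

```bash
python3 -c "
from h import *
a=eyes.read_camera('scene');s=get_obs()
cv2.imwrite('pics/c5.png',cv2.resize(a[110:290,90:310],None,fx=2.4,fy=2.4))
print(s['contact_force'],s['time'])"
```

```text
[-0.22352554  0.11292786  0.14645594] 10.4
```

View pics/c5.png

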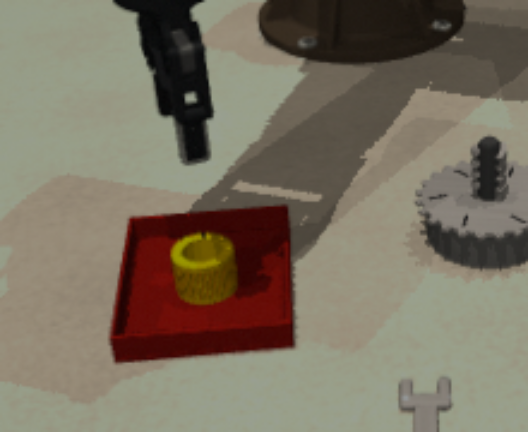

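The nut stands upright in the middle of the tray at crop (205,268), and the gripper is clear of it.

```bash
python3 -c "
from h import *
print(order.close_job())"
```

```text
the job is handed in; nothing more can be done
None
```

The saw-blade nut was unscrewed 80°, lifted off its stud, and set upright near the centre of the red tray; the grinding-disc nut was not touched, and the job was handed in at about 10.4 s (the hand-in call returned no verdict).

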